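Vent the pressure cooker, then unlock its lid

TASK

Show the class how a sealed pressure cooker is opened (this one is cold and empty). First vent it: push the small selector knob in the middle of the lid down just far enough to come free, turn it anticlockwise to the vent mark and let it spring back up, without turning the black lock ring round it or jamming the knob down on the ring. Only then turn the lock ring anticlockwise to its stop, so that both jaws let go of the lid; do not shove the cooker about or disturb the other things on the hob, and let go at the end.

Things in the scene. Friction and masses are not known exactly. Their poses are not given: they have to be found in the camera images.
- cooker: steel pressure cooker standing upright and loose on the hob, 5 to 7 kg in all. Pot 210 mm in diameter, 112 mm high; black loop handles on its +y and -y sides reach 153 mm from the axis, 75 to 97 mm up. Lid 222 mm across. Origin: centre of the pot's underside, on the upright axis that lid, lock ring and selector share; z up
- selector_nominal (a point): point on the cooker's axis 181 mm above its origin: mean height of the top of the selector's disc when up. NOT EXACT: on its gasket the lid with all it carries sits up to 4 mm higher or lower, and as its valve has settled the selector up to 3.5 mm more either way, its travel with it: go by touch and force. Mean heights above the cooker's origin: lock ring 150 to 170 mm, dial plate at its foot 148
- selector (a joint): selector knob on the axis: grey disc, 44 mm diameter, 4 thick, with an upright grip bar on it to pinch, 36 long, 12 thick, standing 17 above the disc's top. Rad, anticlockwise from above: 0 at the pressure mark (2 ridges on the dial plate), bar along the cooker's x, its black line to -x; 1.2 at the vent mark (1 ridge); stops at -0.04 and 1.24. It turns with 0.03 Nm once pushed down
- vent_mark (a point): place of the single vent ridge on the dial plate, 37 mm from the axis. The push: up, hidden keys hold the selector at either mark (0.04 rad play); between the marks it stays down. Its spring (1.2 N/mm) resists with 1 to 9 N at first, by its height; at 13 N, always, the keys come free; at 14 N, 1 mm on, the disc meets the ring's top; pushed harder it bears on the ring, and past 23 N drags it round
- lock_ring (a joint): the lock ring: black ribbed ring 62 mm in diameter and 20 mm high on the axis below the selector; the flat steel dial plate under it is 86 mm across. Rad, anticlockwise from above: 0 = locked, 0.9 = open, against its stop. Turns with about 0.1 Nm and draws the two jaws outward
- jaw_front (a joint): the jaw on the cooker's -x side (its twin is on +x): dark steel hook over the lid's edge, 122 mm from the axis, at the end of a steel bridge 30 mm wide that runs over the lid along x, its top about 146 mm up. Value in m: 0 = gripping, 0.0104 = clear of the lid; driven by the lock ring
- timer: white kitchen timer, 68 mm in diameter, 50 mm high, near the cooker; bystander. Origin at the centre of its underside
- tongs: steel tongs lying on the hob, 357 x 70 x 34 mm; bystander. Origin at the centre of its underside
- pepper_mill: wooden pepper mill, 58 mm in diameter, 160 mm high, at the back; bystander. Origin at the centre of its underside
- spice_a: spice jar with a red cap, 45 mm in diameter, 106 mm high, at the back; bystander. Origin at the centre of its underside
- spice_b: spice jar with a red cap, 45 mm in diameter, 106 mm high, at the back; bystander. Origin at the centre of its underside

How it is judged:
On the way, in this order (a step that is already met when the one before it is completed fails the run):
1. the selector is at the vent mark and let go of, so that it has sprung up, with the lock ring still locked (value of joint selector above 1.14 rad and contact force between the fingers and selector below 0.5 N and value of joint lock_ring below 0.12 rad), for 0.2 s.
2. the lock ring is turned to its open stop (value of joint lock_ring above 0.82 rad), for 0.2 s.
At the end, for the whole second after the job is handed in: selector within its play of the vent mark (above 1.14 rad), lock ring at its open stop (above 0.82 rad of 0.9), cooker upright and at rest (value of joint selector above 1.14 rad and value of joint lock_ring above 0.82 rad and linear speed of cooker below 0.01 m/s and angle between cooker's own z axis and vertical below 0.05 rad); the robot touches nothing.
It fails at once if the lock ring is turned (more than 0.12 rad, 7 degrees) before the selector is at the vent mark (value of joint lock_ring above 0.12 rad and value of joint selector below 1.08 rad).
It fails at once if the selector is jammed down on the lock ring with more than 15 N (contact force between selector and lock_ring above 15 N).
It fails at once if the cooker is shoved more than 25 mm (distance of cooker from where it was at the start of the episode above 0.025 m).
It fails at once if a bystander is moved more than 20 mm (distance of any of timer, tongs, pepper_mill, spice_a, spice_b from where it was at the start of the episode above 0.02 m).
It also fails if it takes over 64 s, if anything falls off the work surface, if the arm or the gripper's body presses on something with over 40 N, if the wrist force passes 120 N, or if a joint passes its speed limit or range.

ROBOT

A 7-joint arm with a two-finger parallel gripper is mounted at the origin on a cart in front of the work surface, level with it; the furniture and walls round the work are solid. World frame = base frame: x ahead of the robot, y to its left, z up, the work surface at z = 0. Lengths are in m, angles in rad, forces in N, time in s.
With the tool pointing down it reaches from about 0.4 to 0.875 m from the base axis. Payload 6.5 kg.
Tool frame: the origin (TCP) lies on the centre line of the jaws, within the pads' length; the fingertips stand 25 mm ahead of it and the grasp point (between the pads) lies 6 mm ahead of it (r.finger_overhang is the distance from the TCP to the fingertips, in m); z points along the fingers, y is the line along which they close (so a half turn about z gives the same grasp; the last joint's range is limited). The gripper opens to 85 mm and grips with 20 to 120 N. Pads are 22 mm wide; open, the fingers measure 114 mm over their backs; the gripper's body (76 mm by 85 mm) begins 54 mm behind the grasp point. The pads swing forward as they close: fully open they stand 13 mm farther back than shut.
Start: joints at [1.245, 0.536, -0.004, 1.538, 0.003, 1.067, -0.071], TCP at [0.167, -0.628, 0.256] pointing down, gripper open.
Joint ranges: [-2.7, 2.7], [-0.37, 2.16], [-1.27, 1.26], [0.24, 2.4], [-1.31, 4.45], [0.19, 1.91], [-2.76, 2.76]. Speed limits (rad/s): [2.39, 2.39, 3.14, 3.14, 3.14, 3.14, 3.14].

INTERFACE

Orientations are given as a rotation vector (axis times angle).
In Python, from rig import r, cams, workorder, finder gives the robot as it stands. The module is installed in compiled form; this text tells all that it offers.
- The arm moves only by the tool jog_arm, never from a script. Its argument "commands" is a list of rows, each an object with "travel": the shift along the tool's x, y, z each as a share of 0.08 m, from -1 to 1, a list of three; "delta_rot": the turn, a rotation vector about the tool's x, y, z each as a share of 90 degrees, from -1 to 1, a list of three; "hand": the closure, from 0 (fully open) to 1 (shut). A call has 1 to 20 rows; each row shifts and turns the commanded pose from where the row before left it, along the tool's axes as they then stand; what a row does not reach is not made up. A row lasts 1/12 s, in which the tool goes at most 41.7 mm and 7.16 degrees, less where a joint would pass 70% of its speed; a pose out of reach is approached as far as the arm can. A call with a number of a shift or a turn outside -1 to 1 is refused whole. A call with a gripper value outside its range is refused whole. The fingers move at their own pace and stop on an object; "squeeze" is the grip in N (left out, the last holds). Time passes only in rows, so rows that do not move let the fingers close. It gives the time, the measured TCP pose, the force, the opening and the grip force at its end, in the units of the state.
- r.state(): the state, without advancing time (a new reading comes with each control period).
- cams.snapshot(name): name is "scene" or "top"; returns the picture (400x640x3 uint8, red, green, blue); there is no depth.
- cams.calibration(name): a dict with "fx", "fy", "cx", "cy" (pixels), "eye" and "rotation" of the camera in the world. Camera axes: x right, y up, looking along -z (the intrinsics and any distortion apply to the point x, -y, -z); pixel columns grow to the right and rows downward; lengths in m; the calibration is good to about 2 mm. A picture is of the moment at which its call begins. calibration takes no time and is no camera call.
- workorder.close_job(): hands the job in; it is judged then, once.
Trained networks look in the newest picture that a camera, given by its name, has taken for a name from the list of things; names that differ only in an ending like _2 or _b are one class to them, and where a whole thing is asked for, a point or a joint stands for the part that bears it (a point fixed in the world has none). Each returns a list of dicts, best first, with "score" (0 to 1); they miss things now and then, are a little off and sometimes report something else, mostly with a low value. They report only what shows in the picture. A call takes as long as a camera call.
- finder.search_frame(query, camera): "box" ([left, top, right, bottom] in pixels, round what is visible of it).
The state is a dict: "time_s": time; "joint_positions": joint angles; "qvel": joint speeds; "joint_efforts": joint torques, N m; "eef_pos": TCP position; "eef_rot": TCP orientation; "ft_force": force on the tool from outside, world axes, zero at the start; "torque": the same for the moment, N m; "finger_gap": finger opening in m; "gripper_force": force on a finger pad.
Only numpy, scipy, OpenCV 4.12 (cv2) and the standard library are available. Lean on these libraries where they do the work, as an engineer would, in place of code of your own. Each camera call takes 0.05 s, during which the arm holds its last target. There are 200 camera calls.

## Working session

There is one attempt and no reset: what is moved stays moved. The work goes in short steps, Python scripts to look and compute and a tool call to move; the robot and the scene stay as the last step left them, time stands still between calls to the robot, and variables do not carry over. Pictures are saved under pics/ and viewed, at most 10 in all, crops included, and the job is handed in when it is done.

Besides the shell and the picture viewer there is one more tool, called after "Emit:" in YAML: its name, and indented under it one key for each argument. jog_arm: Moves the arm, as the interface text tells. Its arguments: {"type":"object","properties":{"commands":{"type":"array"},"squeeze":{"type":"number"}},"required":["commands"]}

```bash
mkdir -p pics
python3 - <<'E'
from rig import r,cams,workorder,finder
import cv2,numpy as np
for n in("scene","top"):
    im=cams.snapshot(n); cv2.imwrite(f"pics/{n}0.png",im[:,:,::-1])
    c=cams.calibration(n); print(n,{k:np.round(v,4).tolist() if not isinstance(v,str) else v for k,v in c.items()})
    for q in("cooker","selector","lock_ring","vent_mark","timer","tongs","jaw_front","pepper_mill"):
        print(q,[(np.round(d["box"],0).tolist(),round(d["score"],2)) for d in finder.search_frame(q,n)[:2]])
s=r.state(); print(s, r.finger_overhang)
E
```

```text
scene {'fx': 443.2908, 'fy': 443.2908, 'cx': 315.0452, 'cy': 197.6385, 'eye': [0.3173, -0.7818, 0.8514], 'rotation': [0.8844, -0.1376, -0.3157]}
cooker [([248.0, 184.0, 348.0, 276.0], 0.97)]
selector [([287.0, 187.0, 305.0, 201.0], 0.47)]
lock_ring [([284.0, 195.0, 311.0, 213.0], 0.73)]
vent_mark [([251.0, 181.0, 350.0, 275.0], 0.83)]
timer [([346.0, 258.0, 377.0, 284.0], 0.66), ([289.0, 185.0, 306.0, 201.0], 0.29)]
tongs [([203.0, 165.0, 311.0, 198.0], 0.75), ([288.0, 188.0, 304.0, 202.0], 0.22)]
jaw_front [([255.0, 220.0, 270.0, 251.0], 0.78), ([251.0, 182.0, 351.0, 279.0], 0.23)]
pepper_mill [([385.0, 215.0, 410.0, 270.0], 0.98)]
top {'fx': 369.1172, 'fy': 369.1172, 'cx': 324.9812, 'cy': 197.4587, 'eye': [0.4933, 0.1388, 1.048], 'rotation': [0.0775, -0.1309, -1.5914]}
cooker [([296.0, 180.0, 410.0, 273.0], 0.86)]
selector [([350.0, 220.0, 366.0, 237.0], 0.84), ([343.0, 212.0, 367.0, 242.0], 0.61)]
lock_ring [([342.0, 211.0, 372.0, 242.0], 0.81)]
vent_mark [([297.0, 180.0, 408.0, 274.0], 0.77)]
timer []
tongs [([350.0, 218.0, 366.0, 237.0], 0.71), ([225.0, 187.0, 251.0, 312.0], 0.69)]
jaw_front [([368.0, 261.0, 386.0, 275.0], 0.68)]
pepper_mill []
{'time_s': 0.9, 'joint_positions': array([ 1.24482034,  0.53639242, -0.00439969,  1.53787306,  0.00261734,
        1.06729491, -0.07123672]), 'qvel': array([ 0.0004172 , -0.00091642,  0.00243591,  0.00135527,  0.0006887 ,
        0.00064712,  0.00043552]), 'joint_efforts': array([ 3.50925075e-04, -5.83331358e+01,  1.04784295e+00, -2.59446037e+01,
        1.24023459e-02,  1.73368469e-03,  1.90460162e-05]), 'eef_pos': array([ 0.16696128, -0.62820048,  0.25630534]), 'eef_rot': array([ 3.11508198e+00,  4.06915035e-01, -5.60874759e-05]), 'ft_force': array([-0.0548102 , -0.33872874, -0.66791465]), 'torque': array([ 0.00765019,  0.01010566, -0.01481245]), 'gripper_force': 0.0, 'finger_gap': 0.08537665048889927} 0.025
```

View images.

Run:
```python
import cv2,numpy as np
a=cv2.imread("pics/scene0.png")[150:300,190:430];b=cv2.imread("pics/top0.png")[165:295,280:430]
a=cv2.resize(a,(480,300),interpolation=3)
a=cv2.resize(cv2.imread("pics/scene0.png")[150:300,190:430],(800,500),interpolation=3)
cv2.imwrite("pics/a.png",a)
cv2.imwrite("pics/b.png",cv2.resize(b,(690,598),interpolation=3))
```

```text
(no output)
```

View pics/a.png

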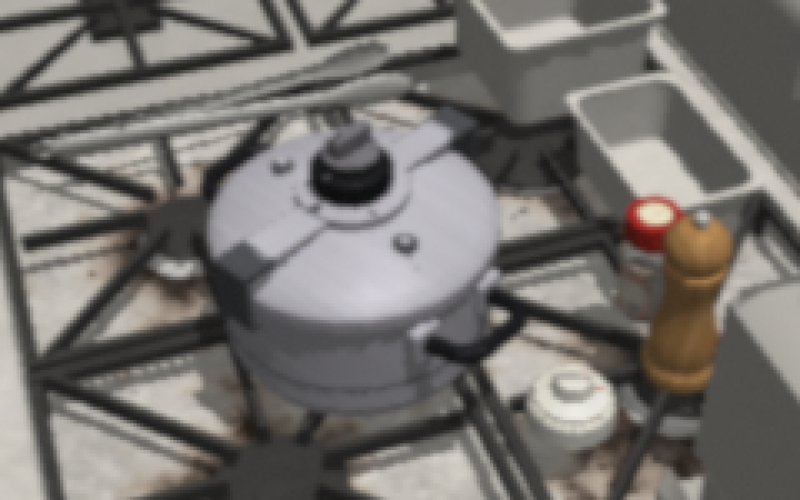

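View pics/b.png

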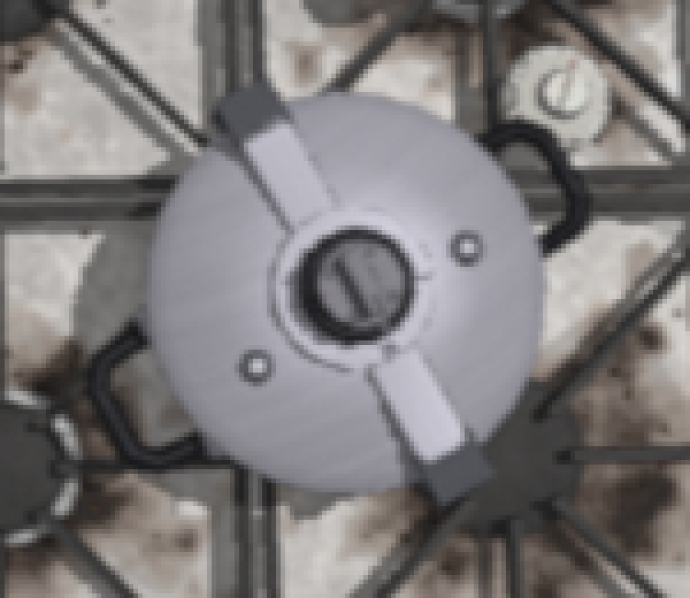

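View pics/top0.png

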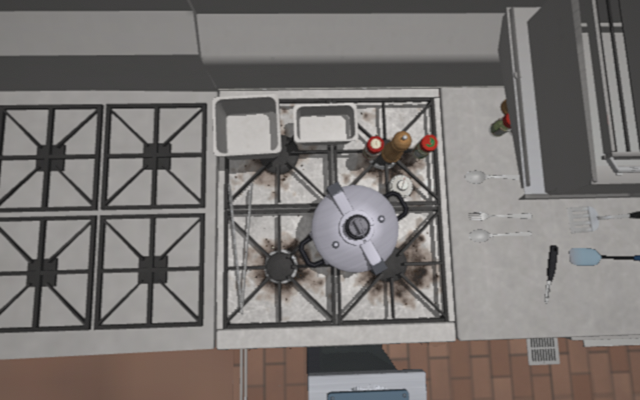

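```bash
cat > h.py <<'E'
from rig import r,cams,workorder,finder
import cv2,numpy as np
from scipy.spatial.transform import Rotation as R
def ray(n,u,v):
    c=cams.calibration(n); d=R.from_rotvec(c["rotation"]).apply([(u-c["cx"])/c["fx"],-(v-c["cy"])/c["fy"],-1]); return np.array(c["eye"]),d
def onz(n,u,v,z):
    e,d=ray(n,u,v); return e+d*(z-e[2])/d[2]
def proj(n,p):
    c=cams.calibration(n); q=R.from_rotvec(c["rotation"]).inv().apply(np.array(p)-c["eye"]); return c["cx"]-c["fx"]*q[0]/q[2], c["cy"]+c["fy"]*q[1]/q[2]
def tri(uv1,uv2):
    e1,d1=ray("scene",*uv1); e2,d2=ray("top",*uv2)
    t=np.linalg.lstsq(np.c_[d1,-d2],e2-e1,rcond=None)[0]; a=e1+t[0]*d1;b=e2+t[1]*d2
    return (a+b)/2,np.linalg.norm(a-b)
E
python3 - <<'E'
from h import *
S=lambda x,y:(190+x/3.333,150+y/3.333); T=lambda x,y:(280+x/4.6,165+y/4.6)
print("bar",tri(S(350,138),T(354,288)))
print("jawfront",tri(S(235,262),T(457,478)))
j1=onz("top",*T(250,112),.146);j2=onz("top",*T(460,478),.146);print(j1,j2,(j1+j2)/2,np.degrees(np.arctan2(*(j1-j2)[1::-1])),np.linalg.norm(j1-j2))
print("lid c",onz("top",*T(348,293),.13), onz("top",*T(354,288),.198))
print("bar dir",onz("top",*T(338,258),.198)-onz("top",*T(372,318),.198))
print("vent,press",onz("top",*T(425,272),.148),onz("top",*T(392,350),.148))
for n,b in(("scene",[346,258,377,284]),):
  print("timer",onz(n,361,283,0.0),onz("top",*T(557,95),.05))
print(onz("top",430,200,0),onz("top",250,250,.03))
print(R.from_rotvec(r.state()["eef_rot"]).as_matrix().round(3))
E
```

```text
bar (array([0.53750365, 0.03488313, 0.18885441]), np.float64(0.005303849261744922))
jawfront (array([ 0.436771  , -0.02027051,  0.14660533]), np.float64(0.001161259015616962))
[0.63281004 0.08295503 0.146     ] [ 0.43611759 -0.02185756  0.146     ] [0.53446381 0.03054874 0.146     ] 28.052060830618323 0.22287575317508657
lid c [0.53513504 0.03173303 0.13      ] [0.53446471 0.03655713 0.198     ]
bar dir [0.03040698 0.01598351 0.        ]
vent,press [ 0.54447339 -0.00766976  0.148     ] [0.50371678 0.01160421 0.148     ]
timer [ 6.49379373e-01 -1.37831191e-01 -1.11022302e-16] [ 0.65419622 -0.10767248  0.05      ]
[ 0.61858361 -0.20195228  0.        ] [0.48891739 0.30979931 0.03      ]
[[ 0.966  0.257 -0.   ]
 [ 0.257 -0.966 -0.   ]
 [-0.     0.    -1.   ]]
```

```bash
cat >> h.py <<'E'
def overlay(C,yaw,out,s0="pics/scene0.png",t0="pics/top0.png"):
    ims=[]
    for n,f,(x0,y0,w,h),k in(("scene",s0,(240,170,115,85),7),("top",t0,(320,190,70,85),7)):
        im=cv2.resize(cv2.imread(f)[y0:y0+h,x0:x0+w],None,fx=k,fy=k,interpolation=2)
        def pl(P,col):
            q=np.array([[(u-x0+.5)*k,(v-y0+.5)*k] for u,v in(proj(n,p) for p in P)]).astype(int)
            cv2.polylines(im,[q],True,col,1)
        W=lambda x,y,z:np.array([C[0]+x*np.cos(yaw)-y*np.sin(yaw),C[1]+x*np.sin(yaw)+y*np.cos(yaw),z])
        a=np.linspace(0,2*np.pi,60)
        for rad,z,col in((.043,.148,(0,255,0)),(.022,.181,(0,0,255)),(.031,.170,(255,255,0)),(.105,.003,(255,0,255))):
            pl([W(rad*np.cos(t),rad*np.sin(t),z) for t in a],col)
        pl([W(x*.018,y*.006,.198) for x,y in((1,1),(1,-1),(-1,-1),(-1,1))],(0,255,255))
        for s in(-1,1): pl([W(s*x,y*.015,.146) for x,y in((.043,1),(.122,1),(.122,-1),(.043,-1))],(255,0,0))
        ims.append(im)
    o=np.hstack([cv2.resize(i,None,fx=595/i.shape[0]*.62 if 0 else 1,fy=1) for i in ims]); 
    f=min(800/o.shape[1],1); cv2.imwrite(out,cv2.resize(o,None,fx=f,fy=f,interpolation=3) if f<1 else o)
E
python3 -c "
from h import *
overlay((.535,.032),np.radians(28.5),'pics/ov.png')"
```

```text
(no output)
```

View pics/ov.png

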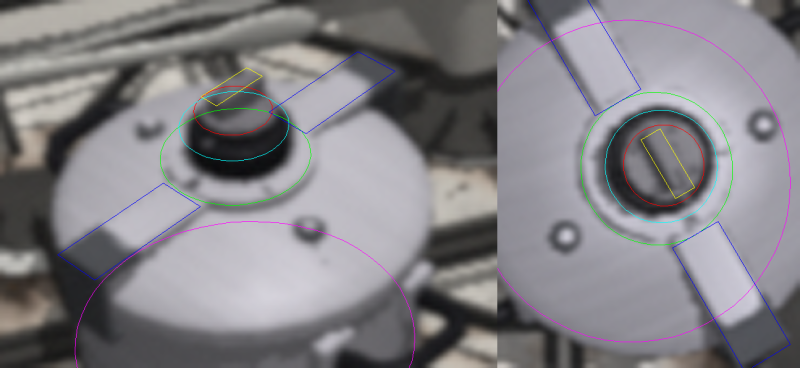

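Emit:
jog_arm:
  commands:
    - {"travel":[0,0,-0.15],"delta_rot":[0,0,-0.0756],"hand":0.6}
    - {"travel":[0,0,-0.15],"delta_rot":[0,0,-0.0756],"hand":0.6}
    - {"travel":[0.42,-0.265,0],"delta_rot":[0,0,0],"hand":0.6}
    - {"travel":[0.42,-0.265,0],"delta_rot":[0,0,0],"hand":0.6}
    - {"travel":[0.42,-0.265,0],"delta_rot":[0,0,0],"hand":0.6}
    - {"travel":[0.42,-0.265,0],"delta_rot":[0,0,0],"hand":0.6}
    - {"travel":[0.42,-0.265,0],"delta_rot":[0,0,0],"hand":0.6}
    - {"travel":[0.42,-0.265,0],"delta_rot":[0,0,0],"hand":0.6}
    - {"travel":[0.42,-0.265,0],"delta_rot":[0,0,0],"hand":0.6}
    - {"travel":[0.42,-0.265,0],"delta_rot":[0,0,0],"hand":0.6}
    - {"travel":[0.42,-0.265,0],"delta_rot":[0,0,0],"hand":0.6}
    - {"travel":[0.42,-0.265,0],"delta_rot":[0,0,0],"hand":0.6}
    - {"travel":[0.42,-0.265,0],"delta_rot":[0,0,0],"hand":0.6}
    - {"travel":[0.42,-0.265,0],"delta_rot":[0,0,0],"hand":0.6}
    - {"travel":[0.42,-0.265,0],"delta_rot":[0,0,0],"hand":0.6}
    - {"travel":[0.42,-0.265,0],"delta_rot":[0,0,0],"hand":0.6}
    - {"travel":[0.42,-0.265,0],"delta_rot":[0,0,0],"hand":0.6}
    - {"travel":[0.42,-0.265,0],"delta_rot":[0,0,0],"hand":0.6}
  squeeze: 20

```text
time_s: 2.4
eef_pos: [0.4783, -0.0719, 0.2807]
eef_rot: [3.045, 0.773, 0.001]
ft_force: [1.1, -0.3, 0.7]
finger_gap: 0.0339
gripper_force: 0.0
```

```bash
cat >> h.py <<'E'
def st(T=None,ang=None):
    s=r.state(); M=R.from_rotvec(s["eef_rot"]).as_matrix(); p=s["eef_pos"]
    print("t%.2f"%s["time_s"],"pos",p.round(4),"xang %.2f"%np.degrees(np.arctan2(M[1,0],M[0,0])),"tilt",M[:2,2].round(4),"F",s["ft_force"].round(2),"Ftool",(M.T@s["ft_force"]).round(2),"M",s["torque"].round(3),"gap %.4f g %.1f"%(s["finger_gap"],s["gripper_force"]),"q7 %.2f"%s["joint_positions"][6])
    if T is not None: print("travel shares",(M.T@(np.array(T)-p)/.08).round(4))
    return s
E
python3 -c "
from h import *
st((.537,.033,.256))"
```

```text
t2.40 pos [ 0.4783 -0.0719  0.2807] xang 28.48 tilt [ 0.0008 -0.0004] F [ 1.09 -0.25  0.73] Ftool [ 0.84  0.74 -0.73] M [-0.083 -0.103 -0.012] gap 0.0339 g 0.0 q7 -1.13
travel shares [ 1.2698 -0.8029  0.3082]
```

Emit:
jog_arm:
  commands:
    - {"travel":[0.3175,-0.2,0],"delta_rot":[0,0,0],"hand":0.7}
    - {"travel":[0.3175,-0.2,0],"delta_rot":[0,0,0],"hand":0.7}
    - {"travel":[0.3175,-0.2,0.1],"delta_rot":[0,0,0],"hand":0.7}
    - {"travel":[0.3175,-0.2,0.2],"delta_rot":[0,0,0],"hand":0.7}
    - {"travel":[0,0,0.27],"delta_rot":[0,0,0],"hand":0.7}
    - {"travel":[0,0,0],"delta_rot":[0,0,0],"hand":0.7}
    - {"travel":[0,0,0],"delta_rot":[0,0,0],"hand":0.7}
    - {"travel":[0,0,0],"delta_rot":[0,0,0],"hand":0.7}

```text
time_s: 3.07
eef_pos: [0.5365, 0.0299, 0.2355]
eef_rot: [3.045, 0.77, 0.0]
ft_force: [0.5, 0.1, 0.6]
finger_gap: 0.0258
gripper_force: 0.0
```

Run:
```python
from h import *
st((.537,.033,.235))
im=[]
for n,(x0,y0,w,h) in(("scene",(255,140,80,100)),("top",(320,180,80,100))):
    a=cams.snapshot(n)[:,:,::-1]; cv2.imwrite(f"pics/{n}1.png",a); im.append(cv2.resize(a[y0:y0+h,x0:x0+w],(400,500),interpolation=2))
cv2.imwrite("pics/c1.png",np.hstack(im))
```

```text
t3.07 pos [0.5365 0.0299 0.2355] xang 28.40 tilt [ 0.0005 -0.0007] F [0.55 0.12 0.65] Ftool [ 0.54  0.15 -0.65] M [-0.033  0.048 -0.037] gap 0.0258 g 0.0 q7 -1.40
travel shares [ 0.0235 -0.031   0.0062]
```

View pics/c1.png

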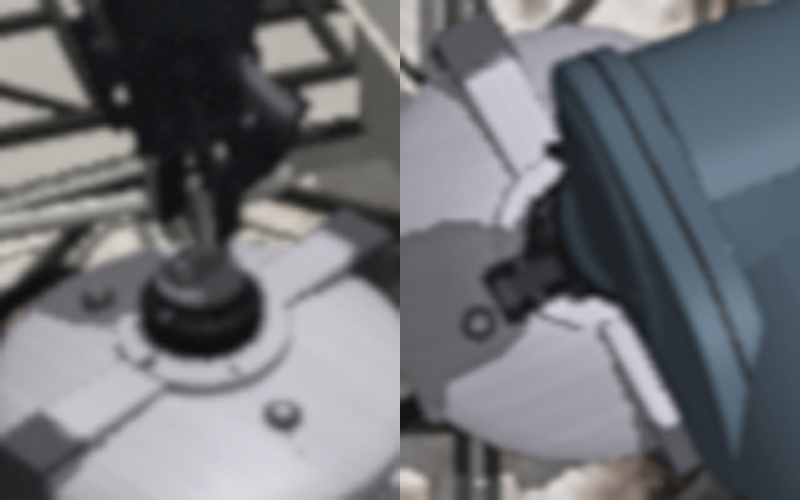

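Emit:
jog_arm:
  commands:
    - {"travel":[0.023,-0.03,0],"delta_rot":[0,0,0],"hand":0.7}
    - {"travel":[0,0,0.06],"delta_rot":[0,0,0],"hand":0.7}
    - {"travel":[0,0,0.06],"delta_rot":[0,0,0],"hand":0.7}
    - {"travel":[0,0,0.05],"delta_rot":[0,0,0],"hand":0.7}
    - {"travel":[0,0,0],"delta_rot":[0,0,0],"hand":0.7}

```text
time_s: 3.58
eef_pos: [0.5361, 0.0339, 0.22]
eef_rot: [-3.045, -0.773, 0.003]
ft_force: [-0.0, 0.4, 0.3]
finger_gap: 0.0255
gripper_force: 0.0
```

Emit:
jog_arm:
  commands:
    - {"travel":[0,0,0.04],"delta_rot":[0,0,0],"hand":0.7}
    - {"travel":[0,0,0.03],"delta_rot":[0,0,0],"hand":0.7}
    - {"travel":[0,0,0],"delta_rot":[0,0,0],"hand":0.7}

```text
time_s: 3.83
eef_pos: [0.5366, 0.034, 0.2149]
eef_rot: [-3.045, -0.773, 0.001]
ft_force: [-1.2, -0.4, -0.2]
finger_gap: 0.0254
gripper_force: 0.0
```

Emit:
jog_arm:
  commands:
    - {"travel":[0,0,0.02],"delta_rot":[0,0,0],"hand":0.7}
    - {"travel":[0,0,0.02],"delta_rot":[0,0,0],"hand":0.7}
    - {"travel":[0,0,0],"delta_rot":[0,0,0],"hand":0.7}

```text
time_s: 4.08
eef_pos: [0.5367, 0.0341, 0.212]
eef_rot: [-3.045, -0.773, 0.001]
ft_force: [0.0, -0.1, 0.0]
finger_gap: 0.0256
gripper_force: 0.0
```

Emit:
jog_arm:
  commands:
    - {"travel":[0,0,0.02],"delta_rot":[0,0,0],"hand":0.7}
    - {"travel":[0,0,0],"delta_rot":[0,0,0],"hand":0.7}

```text
time_s: 4.25
eef_pos: [0.5368, 0.0341, 0.2105]
eef_rot: [-3.045, -0.773, 0.0]
ft_force: [-0.1, -0.6, -0.1]
finger_gap: 0.0256
gripper_force: 0.0
```

Emit:
jog_arm:
  commands:
    - {"travel":[0,0,0.02],"delta_rot":[0,0,0],"hand":0.7}
    - {"travel":[0,0,0],"delta_rot":[0,0,0],"hand":0.7}

```text
time_s: 4.42
eef_pos: [0.5367, 0.0341, 0.2089]
eef_rot: [-3.045, -0.773, 0.0]
ft_force: [-0.4, 0.8, 0.1]
finger_gap: 0.0261
gripper_force: 0.0
```

Emit:
jog_arm:
  commands:
    - {"travel":[0,0,0.02],"delta_rot":[0,0,0],"hand":0.7}
    - {"travel":[0,0,0],"delta_rot":[0,0,0],"hand":0.7}

```text
time_s: 4.58
eef_pos: [0.5371, 0.0342, 0.2078]
eef_rot: [3.045, 0.773, 0.001]
ft_force: [-1.3, 0.4, 5.0]
finger_gap: 0.0255
gripper_force: 2.7
```

Emit:
jog_arm:
  commands:
    - {"travel":[0,0,0.02],"delta_rot":[0,0,0],"hand":0.7}
    - {"travel":[0,0,0],"delta_rot":[0,0,0],"hand":0.7}

```text
time_s: 4.75
eef_pos: [0.5371, 0.0342, 0.2064]
eef_rot: [3.045, 0.773, 0.001]
ft_force: [-1.6, 0.6, 6.7]
finger_gap: 0.0255
gripper_force: 3.5
```

Emit:
jog_arm:
  commands:
    - {"travel":[0,0,0.015],"delta_rot":[0,0,0],"hand":0.7}
    - {"travel":[0,0,0],"delta_rot":[0,0,0],"hand":0.7}

```text
time_s: 4.92
eef_pos: [0.5371, 0.0342, 0.2054]
eef_rot: [3.045, 0.773, 0.001]
ft_force: [-1.7, -0.4, 7.7]
finger_gap: 0.0258
gripper_force: 4.1
```

Emit:
jog_arm:
  commands:
    - {"travel":[0,0,-0.01],"delta_rot":[0,0,0],"hand":1.0}
    - {"travel":[0,0,0],"delta_rot":[0,0,0],"hand":1.0}
    - {"travel":[0,0,0],"delta_rot":[0,0,0],"hand":1.0}
    - {"travel":[0,0,0],"delta_rot":[0,0,0],"hand":1.0}
  squeeze: 20

```text
time_s: 5.25
eef_pos: [0.5387, 0.0319, 0.2068]
eef_rot: [3.042, 0.769, 0.005]
ft_force: [1.7, -5.0, 7.9]
finger_gap: 0.0113
gripper_force: 25.9
```

```bash
python3 -c "
from h import *
st()"
```

```text
t5.25 pos [0.5387 0.0319 0.2068] xang 28.39 tilt [ 0.0038 -0.0025] F [ 1.69 -5.04  7.95] Ftool [-0.89  5.27 -7.93] M [-1.185 -0.304  0.022] gap 0.0113 g 25.9 q7 -1.43
```

Emit:
jog_arm:
  commands:
    - {"travel":[0,0.034,0.02],"delta_rot":[0,0,0],"hand":1.0}
    - {"travel":[0,0,0.02],"delta_rot":[0,0,0],"hand":1.0}
    - {"travel":[0,0,0.01],"delta_rot":[0,0,0],"hand":1.0}
    - {"travel":[0,0,0],"delta_rot":[0,0,0],"hand":1.0}

```text
time_s: 5.58
eef_pos: [0.5391, 0.0315, 0.2028]
eef_rot: [3.044, 0.772, 0.003]
ft_force: [-2.8, -1.4, 12.6]
finger_gap: 0.0114
gripper_force: 26.7
```

```bash
python3 -c "
from h import *
st()"
```

```text
t5.58 pos [0.5391 0.0315 0.2028] xang 28.47 tilt [ 0.0021 -0.0005] F [-2.8  -1.39 12.61] Ftool [ -3.1   -0.1  -12.62] M [-0.224  0.544 -0.022] gap 0.0114 g 26.7 q7 -1.43
```

Emit:
jog_arm:
  commands:
    - {"travel":[-0.01,0,0.02],"delta_rot":[0,0,0],"hand":1.0}
    - {"travel":[0,0,0],"delta_rot":[0,0,0],"hand":1.0}
    - {"travel":[0,0,0],"delta_rot":[0,0,0],"hand":1.0}

```text
time_s: 5.83
eef_pos: [0.539, 0.0314, 0.2018]
eef_rot: [3.044, 0.772, 0.006]
ft_force: [-1.1, -1.0, 13.5]
finger_gap: 0.0115
gripper_force: 27.0
```

```bash
python3 -c "
from h import *
st()"
```

```text
t5.83 pos [0.539  0.0314 0.2018] xang 28.47 tilt [ 0.0036 -0.    ] F [-1.1  -0.99 13.5 ] Ftool [ -1.4    0.37 -13.51] M [-0.126  0.455 -0.057] gap 0.0115 g 27.0 q7 -1.43
```

Emit:
jog_arm:
  commands:
    - {"travel":[0,0,0.016],"delta_rot":[0,0,0],"hand":1.0}
    - {"travel":[0,0,0],"delta_rot":[0,0,0],"hand":1.0}
    - {"travel":[0,0,0],"delta_rot":[0,0,0],"hand":1.0}

```text
time_s: 6.08
eef_pos: [0.5391, 0.0315, 0.201]
eef_rot: [3.044, 0.772, 0.006]
ft_force: [-3.1, -1.7, 17.4]
finger_gap: 0.0115
gripper_force: 27.9
```

```bash
python3 -c "
from h import *
st()"
```

```text
t6.08 pos [0.5391 0.0315 0.201 ] xang 28.47 tilt [ 0.0039 -0.0002] F [-3.14 -1.69 17.44] Ftool [ -3.51   0.02 -17.45] M [-0.177  0.752  0.012] gap 0.0115 g 27.9 q7 -1.43
```

Emit:
jog_arm:
  commands:
    - {"travel":[0,0,-0.004],"delta_rot":[0,0,-0.04],"hand":1.0}
    - {"travel":[0,0,0],"delta_rot":[0,0,-0.04],"hand":1.0}
    - {"travel":[0,0,0],"delta_rot":[0,0,-0.04],"hand":1.0}
    - {"travel":[0,0,0],"delta_rot":[0,0,0],"hand":1.0}

```text
time_s: 6.42
eef_pos: [0.539, 0.0315, 0.2011]
eef_rot: [2.956, 1.06, 0.005]
ft_force: [-3.1, -0.5, 15.5]
finger_gap: 0.0112
gripper_force: 27.6
```

```bash
python3 -c "
from h import *
st()"
```

```text
t6.42 pos [0.539  0.0315 0.2011] xang 39.47 tilt [ 0.0037 -0.    ] F [-3.12 -0.46 15.52] Ftool [ -2.66  -1.59 -15.53] M [-0.196  0.668  0.01 ] gap 0.0112 g 27.6 q7 -1.26
```

Emit:
jog_arm:
  commands:
    - {"travel":[0,0,0],"delta_rot":[0,0,-0.06],"hand":1.0}
    - {"travel":[0,0,0],"delta_rot":[0,0,-0.06],"hand":1.0}
    - {"travel":[0,0,0],"delta_rot":[0,0,-0.06],"hand":1.0}
    - {"travel":[0,0,0],"delta_rot":[0,0,-0.06],"hand":1.0}
    - {"travel":[0,0,0],"delta_rot":[0,0,0],"hand":1.0}

```text
time_s: 6.83
eef_pos: [0.5389, 0.0316, 0.2011]
eef_rot: [2.703, 1.597, 0.005]
ft_force: [-3.1, -1.0, 15.8]
finger_gap: 0.0114
gripper_force: 27.6
```

```bash
python3 -c "
from h import *
st()"
```

```text
t6.83 pos [0.5389 0.0316 0.2011] xang 61.16 tilt [0.0034 0.    ] F [-3.13 -1.04 15.81] Ftool [ -2.39  -2.19 -15.82] M [-0.138  0.747  0.034] gap 0.0114 g 27.6 q7 -0.92
```

Emit:
jog_arm:
  commands:
    - {"travel":[0,0,0],"delta_rot":[0,0,-0.06],"hand":1.0}
    - {"travel":[0,0,0],"delta_rot":[0,0,-0.06],"hand":1.0}
    - {"travel":[0,0,0],"delta_rot":[0,0,-0.06],"hand":1.0}
    - {"travel":[0,0,0],"delta_rot":[0,0,-0.06],"hand":1.0}
    - {"travel":[0,0,0],"delta_rot":[0,0,-0.06],"hand":1.0}
    - {"travel":[0,0,0],"delta_rot":[0,0,-0.06],"hand":1.0}
    - {"travel":[0,0,0],"delta_rot":[0,0,-0.04],"hand":1.0}
    - {"travel":[0,0,0],"delta_rot":[0,0,0],"hand":1.0}

```text
time_s: 7.5
eef_pos: [0.5387, 0.0316, 0.201]
eef_rot: [2.079, 2.353, 0.003]
ft_force: [-2.5, -0.7, 16.2]
finger_gap: 0.0112
gripper_force: 27.9
```

```bash
python3 -c "
from h import *
st()"
```

```text
t7.50 pos [0.5387 0.0316 0.201 ] xang 97.07 tilt [ 0.0029 -0.0001] F [-2.54 -0.67 16.16] Ftool [ -0.36  -2.56 -16.16] M [-0.207  0.872  0.127] gap 0.0112 g 27.9 q7 -0.37
```

Emit:
jog_arm:
  commands:
    - {"travel":[0,0,0],"delta_rot":[0,0,-0.02],"hand":1.0}
    - {"travel":[0,0,0],"delta_rot":[0,0,0],"hand":1.0}
    - {"travel":[0,0,0],"delta_rot":[0,0,0],"hand":1.0}

```text
time_s: 7.75
eef_pos: [0.5387, 0.0316, 0.201]
eef_rot: [2.045, 2.381, 0.002]
ft_force: [-2.7, -1.8, 17.0]
finger_gap: 0.0111
gripper_force: 27.8
```

```bash
python3 -c "
from h import *
st()"
```

```text
t7.75 pos [0.5387 0.0316 0.201 ] xang 98.69 tilt [ 0.0029 -0.0004] F [-2.66 -1.8  17.01] Ftool [ -1.39  -2.86 -17.01] M [-0.182  0.845  0.015] gap 0.0111 g 27.8 q7 -0.35
```

Emit:
jog_arm:
  commands:
    - {"travel":[0,0,-0.03],"delta_rot":[0,0,0],"hand":1.0}
    - {"travel":[0,0,-0.025],"delta_rot":[0,0,0],"hand":1.0}
    - {"travel":[0,0,0],"delta_rot":[0,0,0],"hand":1.0}

```text
time_s: 8.0
eef_pos: [0.5386, 0.0315, 0.205]
eef_rot: [2.045, 2.382, 0.002]
ft_force: [-1.0, 0.4, 9.4]
finger_gap: 0.0117
gripper_force: 26.2
```

```bash
python3 -c "
from h import *
st()"
```

```text
t8.00 pos [0.5386 0.0315 0.205 ] xang 98.68 tilt [ 0.0026 -0.0002] F [-1.01  0.43  9.35] Ftool [ 0.58 -0.91 -9.35] M [0.005 0.388 0.015] gap 0.0117 g 26.2 q7 -0.35
```

Emit:
jog_arm:
  commands:
    - {"travel":[0,0,-0.02],"delta_rot":[0,0,0],"hand":1.0}
    - {"travel":[0,0,-0.02],"delta_rot":[0,0,0],"hand":0.6}
    - {"travel":[0,0,0],"delta_rot":[0,0,0],"hand":0.6}
    - {"travel":[0,0,-0.02],"delta_rot":[0,0,0],"hand":0.6}
    - {"travel":[0,0,-0.2],"delta_rot":[0,0,0],"hand":0.3}
    - {"travel":[0,0,-0.3],"delta_rot":[0,0,0],"hand":0}
    - {"travel":[0,0,-0.1],"delta_rot":[0,0,0],"hand":0}
    - {"travel":[0,0,0],"delta_rot":[0,0,0],"hand":0}
    - {"travel":[0,0,0],"delta_rot":[0,0,0],"hand":0}

```text
time_s: 8.75
eef_pos: [0.5372, 0.0311, 0.2557]
eef_rot: [2.047, 2.383, -0.001]
ft_force: [-0.2, -0.3, -1.0]
finger_gap: 0.0854
gripper_force: 0.0
```

Run:
```python
from h import *
st()
im=[]
for n,(x0,y0,w,h) in(("scene",(255,140,80,100)),("top",(320,180,80,100))):
    a=cams.snapshot(n)[:,:,::-1]; cv2.imwrite(f"pics/{n}2.png",a); im.append(cv2.resize(a[y0:y0+h,x0:x0+w],(400,500),interpolation=2))
cv2.imwrite("pics/c2.png",np.hstack(im))
```

```text
t8.75 pos [0.5372 0.0311 0.2557] xang 98.68 tilt [-0.0003 -0.0004] F [-0.2  -0.3  -0.98] Ftool [-0.27 -0.24  0.98] M [-0.061  0.032 -0.021] gap 0.0854 g 0.0 q7 -0.30
```

View pics/c2.png

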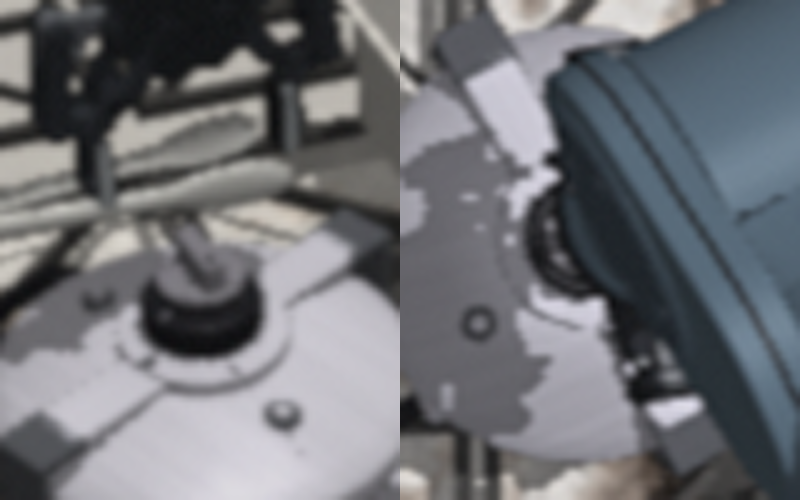

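Emit:
jog_arm:
  commands:
    - {"travel":[0.004,0.011,0.2],"delta_rot":[0,0,0],"hand":0}
    - {"travel":[0,0,0.25],"delta_rot":[0,0,0],"hand":0}
    - {"travel":[0,0,0.25],"delta_rot":[0,0,0],"hand":0}
    - {"travel":[0,0,0.15],"delta_rot":[0,0,0],"hand":0}
    - {"travel":[0,0,0],"delta_rot":[0,0,0],"hand":0}
    - {"travel":[0,0,0],"delta_rot":[0,0,0],"hand":0}

```text
time_s: 9.35
eef_pos: [0.5377, 0.0319, 0.1875]
eef_rot: [-2.045, -2.383, 0.002]
ft_force: [-0.5, -0.6, -0.1]
finger_gap: 0.0851
gripper_force: 0.0
```

Emit:
jog_arm:
  commands:
    - {"travel":[0,0,0.05],"delta_rot":[0,0,0],"hand":0}
    - {"travel":[0,0,0.04],"delta_rot":[0,0,0],"hand":0}
    - {"travel":[0,0,0],"delta_rot":[0,0,0],"hand":0}

```text
time_s: 9.6
eef_pos: [0.5384, 0.0317, 0.181]
eef_rot: [2.047, 2.383, 0.0]
ft_force: [-0.6, 0.1, -0.6]
finger_gap: 0.0854
gripper_force: 0.0
```

```bash
python3 -c "
from h import *
st((.538,.0315,.175))"
```

```text
t9.60 pos [0.5384 0.0317 0.181 ] xang 98.69 tilt [ 0.0003 -0.0001] F [-0.6   0.08 -0.56] Ftool [ 0.17 -0.58  0.56] M [-0.027  0.007 -0.006] gap 0.0854 g 0.0 q7 -0.37
travel shares [-0.0022 -0.005   0.0748]
```

Emit:
jog_arm:
  commands:
    - {"travel":[0,0,0.05],"delta_rot":[0,0,0],"hand":0}
    - {"travel":[0,0,0.035],"delta_rot":[0,0,0],"hand":0}
    - {"travel":[0,0,0],"delta_rot":[0,0,0],"hand":0.15}
    - {"travel":[0,0,0],"delta_rot":[0,0,0],"hand":0.22}
    - {"travel":[0,0,0],"delta_rot":[0,0,0],"hand":0.3}
    - {"travel":[0,0,0],"delta_rot":[0,0,0],"hand":0.4}
    - {"travel":[0,0,0],"delta_rot":[0,0,0],"hand":0.6}
    - {"travel":[0,0,0],"delta_rot":[0,0,0],"hand":1}
    - {"travel":[0,0,0],"delta_rot":[0,0,0],"hand":1}
  squeeze: 30

```text
time_s: 10.35
eef_pos: [0.5386, 0.0319, 0.1744]
eef_rot: [2.046, 2.383, 0.001]
ft_force: [-0.1, -0.5, 4.2]
finger_gap: 0.0609
gripper_force: 32.6
```

```bash
python3 -c "
from h import *
st()"
```

```text
t10.35 pos [0.5386 0.0319 0.1744] xang 98.69 tilt [0.0007 0.0001] F [-0.08 -0.51  4.15] Ftool [-0.49 -0.15 -4.15] M [0.004 0.082 0.023] gap 0.0609 g 32.6 q7 -0.38
```

Emit:
jog_arm:
  commands:
    - {"travel":[0,0,-0.008],"delta_rot":[0,0,-0.04],"hand":1}
    - {"travel":[0,0,0],"delta_rot":[0,0,-0.05],"hand":1}
    - {"travel":[0,0,0],"delta_rot":[0,0,-0.05],"hand":1}
    - {"travel":[0,0,0],"delta_rot":[0,0,0],"hand":1}

```text
time_s: 10.68
eef_pos: [0.5384, 0.0318, 0.1745]
eef_rot: [-1.769, -2.596, -0.001]
ft_force: [1.6, -0.2, -0.7]
finger_gap: 0.0607
gripper_force: 34.8
```

```bash
python3 -c "
from h import *
st()"
```

```text
t10.68 pos [0.5384 0.0318 0.1745] xang 111.45 tilt [0.0002 0.0006] F [ 1.65 -0.23 -0.73] Ftool [-0.82  1.45  0.73] M [ 0.056 -0.35   0.075] gap 0.0607 g 34.8 q7 -0.18
```

Emit:
jog_arm:
  commands:
    - {"travel":[0,0,0],"delta_rot":[0,0,-0.055],"hand":1}
    - {"travel":[0,0,0],"delta_rot":[0,0,-0.055],"hand":1}
    - {"travel":[0,0,0],"delta_rot":[0,0,-0.055],"hand":1}
    - {"travel":[0,0,0],"delta_rot":[0,0,-0.055],"hand":1}
    - {"travel":[0,0,0],"delta_rot":[0,0,-0.055],"hand":1}
    - {"travel":[0,0,0],"delta_rot":[0,0,-0.055],"hand":1}
    - {"travel":[0,0,0],"delta_rot":[0,0,-0.055],"hand":1}
    - {"travel":[0,0,0],"delta_rot":[0,0,0],"hand":1}

```text
time_s: 11.35
eef_pos: [0.5381, 0.0316, 0.1745]
eef_rot: [-0.919, -3.003, 0.0]
ft_force: [1.4, -0.1, 1.1]
finger_gap: 0.0612
gripper_force: 34.9
```

```bash
python3 -c "
from h import *
st()"
```

```text
t11.35 pos [0.5381 0.0316 0.1745] xang 145.97 tilt [-0.0006  0.0001] F [ 1.43 -0.14  1.14] Ftool [-1.26  0.68 -1.14] M [-0.026 -0.146  0.046] gap 0.0612 g 34.9 q7 0.34
```

Emit:
jog_arm:
  commands:
    - {"travel":[0,0,0],"delta_rot":[0,0,-0.04],"hand":1}
    - {"travel":[0,0,0],"delta_rot":[0,0,-0.01],"hand":1}
    - {"travel":[0,0,0],"delta_rot":[0,0,0],"hand":1}
    - {"travel":[0,0,0],"delta_rot":[0,0,0],"hand":1}

```text
time_s: 11.68
eef_pos: [0.5381, 0.0315, 0.1746]
eef_rot: [-0.809, -3.035, 0.0]
ft_force: [-0.4, 0.2, -0.8]
finger_gap: 0.0605
gripper_force: 34.7
```

```bash
python3 -c "
from h import *
st()"
```

```text
t11.68 pos [0.5381 0.0315 0.1746] xang 150.13 tilt [-0.0009  0.0002] F [-0.39  0.21 -0.83] Ftool [ 0.44 -0.01  0.83] M [ 0.048 -0.028 -1.493] gap 0.0605 g 34.7 q7 0.40
```

Emit:
jog_arm:
  commands:
    - {"travel":[0,0,0],"delta_rot":[0,0,0.004],"hand":1}
    - {"travel":[0,0,0],"delta_rot":[0,0,0],"hand":0}
    - {"travel":[0,0,0],"delta_rot":[0,0,0],"hand":0}
    - {"travel":[0,0,0],"delta_rot":[0,0,0],"hand":0}
    - {"travel":[0,0,0],"delta_rot":[0,0,0],"hand":0}
    - {"travel":[0,0,-0.2],"delta_rot":[0,0,0],"hand":0}
    - {"travel":[0,0,-0.4],"delta_rot":[0,0,0],"hand":0}
    - {"travel":[0,0,-0.5],"delta_rot":[0,0,0],"hand":0}
    - {"travel":[0,0,-0.5],"delta_rot":[0,0,0],"hand":0}
    - {"travel":[0.3,0,-0.3],"delta_rot":[0,0,0],"hand":0}
    - {"travel":[0.5,0,0],"delta_rot":[0,0,0],"hand":0}
    - {"travel":[0.5,0,0],"delta_rot":[0,0,0],"hand":0}
    - {"travel":[0.5,0,0],"delta_rot":[0,0,0],"hand":0}
    - {"travel":[0,0,0],"delta_rot":[0,0,0],"hand":0}
    - {"travel":[0,0,0],"delta_rot":[0,0,0],"hand":0}

```text
time_s: 12.93
eef_pos: [0.4122, 0.1043, 0.327]
eef_rot: [0.805, 3.034, -0.004]
ft_force: [0.4, -0.5, 0.1]
finger_gap: 0.0857
gripper_force: 0.0
```

Run:
```python
from h import *
st()
im=[]
for n,(x0,y0,w,h) in(("scene",(245,170,110,110)),("top",(295,170,110,110))):
    a=cams.snapshot(n)[:,:,::-1]; cv2.imwrite(f"pics/{n}3.png",a); im.append(cv2.resize(a[y0:y0+h,x0:x0+w],(400,400),interpolation=2))
cv2.imwrite("pics/c3.png",np.hstack(im))
```

```text
t12.93 pos [0.4122 0.1043 0.327 ] xang 150.29 tilt [ 0.0014 -0.0031] F [ 0.43 -0.46  0.07] Ftool [-0.6  -0.18 -0.06] M [-0.059 -0.095  0.016] gap 0.0857 g 0.0 q7 0.49
```

View pics/c3.png

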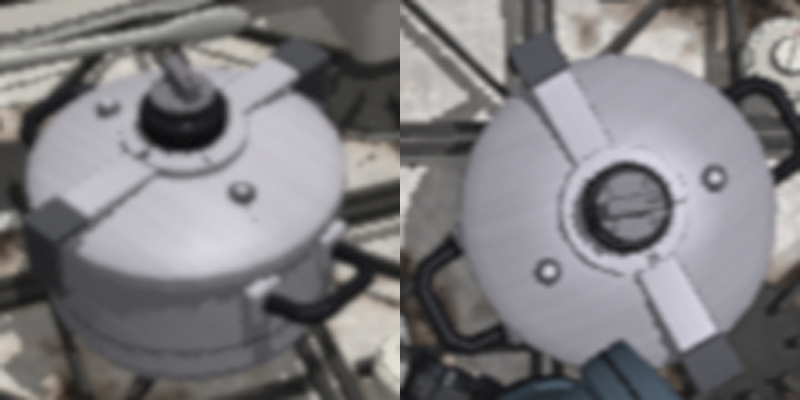

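Run:
```python
from h import *
a,b=[cv2.imread(f"pics/top{i}.png",0) for i in(0,3)]
for nm,(x,y,w,h) in dict(jawback=(326,180,20,16),jawfront=(368,258,22,20),body=(300,225,18,45)).items():
    t=cv2.resize(a[y:y+h,x:x+w],None,fx=5,fy=5,interpolation=2); s=cv2.resize(b[y-14:y+h+14,x-14:x+w+14],None,fx=5,fy=5,interpolation=2)
    m=cv2.matchTemplate(s,t,cv2.TM_CCOEFF_NORMED); _,v,_,l=cv2.minMaxLoc(m); d=(np.array(l)/5-14); print(nm,d,v,"mm",np.linalg.norm(d)/.409)
```

```text
jawback [-0.8 -1.6] 0.9524366855621338 mm 4.373727095354112
jawfront [0.2 0.4] 0.9695059657096863 mm 1.093431773838528
body [0. 0.] 0.9875551462173462 mm 0.0
```

Run:
```python
from h import *
from scipy.ndimage import map_coordinates as mc
C=np.array([.538,.0318]);th=np.radians(28.3);e=np.array([np.cos(th),np.sin(th)]);f=np.array([-e[1],e[0]])
for n in("top","scene"):
  a,b=[cv2.imread(f"pics/{n}{i}.png",0).astype(float) for i in(0,3)]
  for s in(-1,1):
    print(n,"front" if s<0 else "back")
    for im in(a,b):
        o=[]
        for d in range(86,150,4):
            P=[proj(n,[*(C+s*e*d/1000+f*k/1000),.146]) for k in(-6,0,6)]
            o.append(int(np.mean([mc(im,[[v],[u]],order=1)[0] for u,v in P])))
        print(o)
```

```text
top front
[196, 196, 195, 160, 88, 83, 84, 82, 81, 61, 61, 63, 59, 56, 47, 39]
[202, 202, 204, 193, 103, 85, 87, 86, 86, 85, 84, 77, 60, 58, 49, 40]
top back
[186, 187, 174, 114, 85, 83, 82, 82, 83, 83, 89, 92, 94, 90, 89, 95]
[191, 192, 193, 193, 132, 80, 85, 86, 85, 85, 84, 83, 89, 93, 92, 98]
scene front
[190, 182, 142, 98, 81, 79, 79, 78, 75, 55, 36, 34, 33, 35, 48, 64]
[195, 196, 196, 182, 129, 89, 82, 81, 82, 81, 80, 69, 44, 38, 46, 59]
scene back
[184, 184, 178, 158, 117, 87, 79, 79, 76, 62, 42, 44, 57, 77, 93, 100]
[190, 190, 189, 178, 135, 92, 81, 82, 81, 82, 81, 79, 75, 81, 95, 103]
```

```bash
python3 -c "
from rig import workorder
print(workorder.close_job())"
```

```text
the job is handed in; nothing more can be done
None
```

I vented the cooker, then turned the lock ring to its open stop, released it, moved the arm clear and handed the job in at about 13 s. In the before and after pictures both jaws stand about 10 mm further out, and the cooker shows no shift. No verdict came back at hand-in.

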